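# Proof-pull of the bench spring gauge

## Task

Check the spring gauge: slide the yellow lock plate up out of its slots, stand it on its long edge, as it stood before, in the blue tray and let go of it. Then hook the gauge's sprung pull handle and draw it out until the black pointer is level with the red marker, without going noticeably past it, and hold it there for two seconds. Ease the handle slowly all the way back home without letting it snap, do not drop the plate, and leave the red marker, caliper, lens ring and sample box where they are.

Things in the scene. Friction and masses are not known exactly. Their poses are not given: they have to be found in the camera images.
- gauge: Bench spring gauge, fixed: grey base 310 x 200 x 12 mm (x -60 to +250, y -90 to +110) with, front to back, a gate, a D-shaped pull handle and a cream spring housing (75 wide, top at 75 mm, from x = +113). Origin: on the bench, midway between the gate's posts. +x runs from gate to housing, +z up; the handle pulls out along its -x, roughly towards the robot.
- gate (a point): Gate of the gauge: point at the gauge's origin but 12 mm up, on the base's top. Two aluminium posts at gauge y = +-56 to +-80 mm, x = +-15.5 mm, tops 70 mm above the bench; facing grooves 11 mm wide along x, open at the top, down to the base's top, hold the 8 mm plate.
- slide (a joint): Sprung slide of the gauge carrying handle and pointer: 0 = fully home, grows as it is pulled out, in m, stop at 0.09. Spring 130 N/m with about 4 N preload (12 N at 60 mm, 14 N at 75 mm); let go, it flies back home. With the lock plate in the gate it can be pulled only about 25 mm.
- bar (a point): Middle of the handle's black crossbar: 12 mm thick, 92 mm long along gauge y, 45 mm above the bench, at gauge x = +36 mm when home. Behind it (+x) the D handle has a window open from above, 57 mm along x by 82 mm along y, between side rods at y = +-46 mm and a steel crosshead; below the window is the base's top at 12 mm. Moves with the slide.
- pointer (a point): Tip of the black pointer, a 5 mm wide bar along gauge y on the slide, 41 mm above the bench, at gauge x = +100, y = +87 mm when home; moves with the slide. Under it a white scale rail (gauge y = 60 to 100 mm, x = 19 to 137 mm, top 36 mm high) with black ticks every 10 mm.
- mark (a point): Tip of the red marker, a 5 mm wide red bar with a red clip on the rail's outer edge, at the pointer's height. Pointer and marker are level when at the same gauge x, the slide then being 40 to 75 mm out. It can be shoved along the rail: leave it alone.
- plate: Yellow plastic lock plate, 130 x 110 x 8 mm, about 0.13 kg, upright on a 130 mm edge in the gate's grooves. Origin: middle of its lower edge; x across its 8 mm thickness, y along its width, z up its 110 mm height. At the start its edges are 12 and 122 mm above the bench, 52 mm proud of the posts; it must rise 58 mm to be free.
- plate_top (a point): Middle of the plate's upper edge, 110 mm above its origin.
- tray: Blue parking trough, fixed: outer 50 x 180 mm, 62 mm high, walls and floor 6 mm, on a 100 x 200 mm foot 6 mm thick. Open at the top; inside 38 mm along its x by 168 mm along its y. Origin: underside centre. The plate stands in it lengthwise (plate y along tray y) and may lean against a wall.
- tray_floor (a point): Centre of the trough's inner floor, 6 mm above the bench; axes as the tray's.
- caliper: Bystander: grey and black digital caliper, 190 mm long, 15 mm high, lying loose. Origin: centre underside.
- lens_ring: Bystander: black lens ring, 64 mm across, 28 mm high, loose. Origin: centre underside.
- sample_box: Bystander: white sample box with yellow lid, 72 x 102 x 40 mm, loose. Origin: centre underside.
Not all that is in view belongs to the job. What is meant by the plate is not purple, and is the smaller of those in its own colour.

How it is judged:
By the outcome, as a careful person would: the job done as asked, in the order asked, and still so for the second after the job is handed in, with the robot touching nothing.
It also fails if it takes over 61 s, if anything falls off the work surface, if the arm or the gripper's body presses on something with over 40 N, if the wrist force passes 120 N, or if a joint passes its speed limit or range.

## Robot

A 6-joint arm with a two-finger parallel gripper is mounted at the origin on the work surface. World frame = base frame: x ahead of the robot, y to its left, z up, the work surface at z = 0. Lengths are in m, angles in degrees, forces in N, time in s.
With the tool pointing down it reaches from about 0.375 to 0.9 m from the base axis. Payload 3.1 kg.
Tool frame: the origin (TCP) lies on the centre line of the jaws, within the pads' length; the fingertips stand ahead of it and the grasp point (between the pads) is the TCP (manip.tip_reach is the z of the fingertips in the tool frame, in m); z points along the fingers, y is the line along which they close (so a half turn about z gives the same grasp; the last joint's range is limited). The gripper opens to 87 mm and grips with 3 to 60 N. Pads are 19 mm wide; open, the fingers measure 117 mm over their backs; the gripper's body (75 mm by 190 mm) begins 51 mm behind the grasp point.
Start: joints at [-78.696, 30.224, 82.088, -0, 67.689, -10.227], TCP at [0.229, -0.581, 0.242] pointing down, gripper open.
Joint ranges: [-176.69, 176.69], [-43.24, 126.21], [12.49, 139.97], [-82, 262], [0, 151.66], [-163.58, 163.58]. Speed limits (degrees/s): [159.86, 159.86, 180, 180, 180, 180].

## Interface

Orientations are given as [roll, pitch, yaw] about the fixed x, y, z axes, in that order (R = Rz(yaw) Ry(pitch) Rx(roll)).
In Python, from workcell import manip gives the robot as it stands.
- The arm moves only by the shell command python3 -m crank 'ROWS'. ROWS is JSON, a list that holds one entry, the list of rows, each a list of 5 numbers: the shift along the tool's x, y, z in units of 25 mm (1.0 is 25 mm), then the turn about the tool's z in units of 6 degrees (1.0 is 6 degrees), then the closure, from 0 (fully open) to 1 (shut). In form: [[[dx, dy, dz, twist, claw], ...]]. A call has 1 to 8 rows; each row is the pose to reach, as a shift and turn from the pose commanded when the call began, along the tool's axes at that moment; what a row does not reach only later rows make up. A row lasts 1/12 s, in which the tool goes at most 41.7 mm and 7.16 degrees, less where a joint would pass 70% of its speed; a pose out of reach is approached as far as the arm can. A call with a gripper value outside its range is refused whole. The fingers move at their own pace and stop on an object; the grip force is fixed at half the most. Time passes only in rows, so rows that repeat a pose let the fingers close. It gives the time, the measured TCP pose, the force, the opening and the grip force at its end, in the units of the state.
- manip.observe(): the state, without advancing time (a new reading comes with each control period).
- manip.camera(name): name is "scene" or "top" or "wrist"; returns a dict with "frame" (384x512x3 uint8, red, green, blue), "fx", "fy", "cx", "cy" (pixels), "R" (3x3) and "t" (3): a world point X has camera coordinates R X + t; the wrist camera has in their place "tool_from_camera" (4x4, takes a point from camera to tool coordinates, whose origin is the TCP and whose axes are the flange's). Camera axes: x right, y down, z forward; pixel columns grow to the right and rows downward; lengths in m; the calibration is good to about 2 mm. A picture is of the moment at which its call begins: read the wrist's pose just before it. There is no depth.
- manip.sign_off(): hands the job in; it is judged then, once.
The state is a dict: "time_s": time; "joints": joint angles; "joint_velocities": joint speeds; "joint_efforts": joint torques, N m; "tcp_pos": TCP position; "eef_rot": TCP orientation; "ft_force": force on the tool from outside, world axes, zero at the start; "torque": the same for the moment, N m; "width": finger opening in m; "grip_force": force on a finger pad.
Only numpy, scipy, OpenCV 4.12 (cv2) and the standard library are available. Lean on these libraries where they do the work, as an engineer would, in place of code of your own. Each camera call takes 0.05 s, during which the arm holds its last target. There are 200 camera calls.

## Working session

There is one attempt and no reset: what is moved stays moved. The work goes in short steps, Python scripts to look and compute and a shell command to move; the robot and the scene stay as the last step left them, time stands still between calls to the robot, and variables do not carry over. Pictures are saved under pics/ and viewed, at most 10 in all, crops included, and the job is handed in when it is done.

```bash
ls; mkdir -p pics
python3 - <<'E'
from workcell import manip
import cv2,numpy as np,pickle
o=manip.observe();print(o['tcp_pos'],o['eef_rot'],manip.tip_reach,o['time_s'])
d={}
for n in['scene','top','wrist']:
    c=manip.camera(n);d[n]=c;print(n,c['fx'],c['cx'],c.get('t'));cv2.imwrite(f'pics/a_{n}.png',c['frame'][:,:,::-1])
print(d['wrist']['tool_from_camera'])
pickle.dump(d,open('cal.pkl','wb'))
E
```

```text
pics
[ 0.22926156 -0.58069014  0.24057298] [-1.79878586e+02 -2.22591476e-02  2.15306182e+01] 0.019 0.0
scene 356.0266561552864 258.3324395060873 [-0.22794188 -0.22990676  1.48055484]
top 406.4644933747681 256.26193527264223 [-0.016384    0.51363883  1.34140895]
wrist 327.8978001203912 255.5981589326629 None
[[-5.90896196e-04 -9.61011173e-01 -2.76508910e-01  7.56083523e-02]
 [ 9.99999811e-01 -5.21372377e-04 -3.24949405e-04  2.23594573e-05]
 [ 1.68115901e-04 -2.76509049e-01  9.61011299e-01 -1.43955177e-01]
 [ 0.00000000e+00  0.00000000e+00  0.00000000e+00  1.00000000e+00]]
```

View pics/a_top.png

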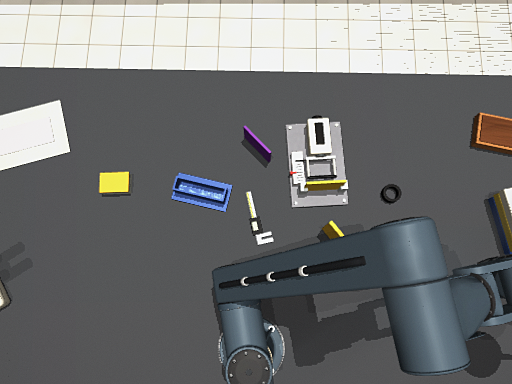

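View pics/a_scene.png

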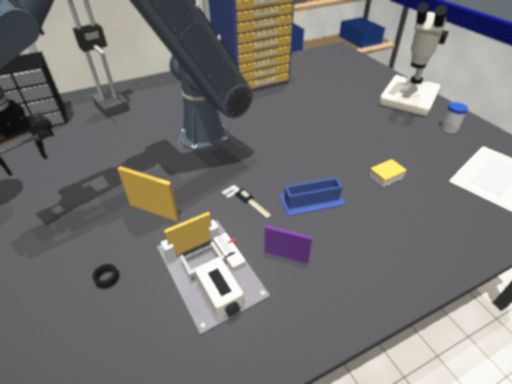

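```bash
cat > h.py <<'E'
import pickle,numpy as np
D=pickle.load(open('cal.pkl','rb'))
def ray(c,u,v,z,tcp=None):
    d=np.array([(u-c['cx'])/c['fx'],(v-c['cy'])/c['fy'],1.])
    if tcp is None: R=c['R'];o=-R.T@c['t'];w=R.T@d
    else:
        T=tcp@c['tool_from_camera'];o=T[:3,3];w=T[:3,:3]@d
    return o+w*(z-o[2])/w[2]
def proj(c,X,tcp=None):
    if tcp is None: p=c['R']@np.array(X)+c['t']
    else:
        T=np.linalg.inv(tcp@c['tool_from_camera']);p=T[:3,:3]@np.array(X)+T[:3,3]
    return np.array([c['fx']*p[0]/p[2]+c['cx'],c['fy']*p[1]/p[2]+c['cy']])
def tcp(o):
    from scipy.spatial.transform import Rotation as Ro
    T=np.eye(4);T[:3,:3]=Ro.from_euler('xyz',o['eef_rot'],degrees=True).as_matrix();T[:3,3]=o['tcp_pos'];return T
E
python3 - <<'E'
from h import *
import cv2
c=D['top'];print(c['R'],-c['R'].T@c['t'])
cv2.imwrite('pics/b.png',cv2.resize(c['frame'][105:255,165:365,::-1],None,fx=4,fy=4,interpolation=cv2.INTER_CUBIC))
E
```

```text
[[ 0.02112078 -0.99976082 -0.0056766 ]
 [-0.97868813 -0.0195149  -0.20442289]
 [ 0.20426322  0.0098732  -0.97886621]] [ 0.22903776 -0.01960046  1.41796642]
```

View pics/b.png

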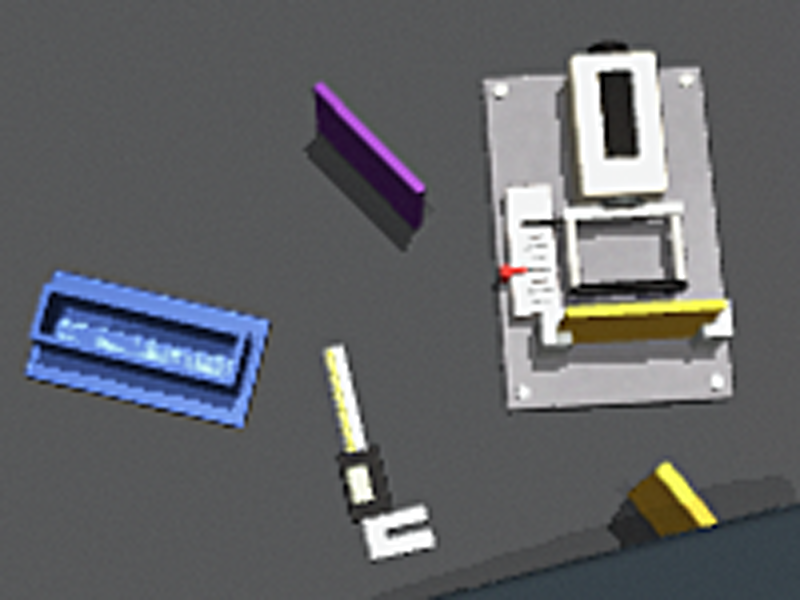

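```bash
cat > fit.py <<'E'
from h import *
from scipy.optimize import least_squares
c=D['top']
px=lambda p:(np.array(p)+.5)/4-.5+[165,105]
def fit(loc,pix,x0):
    P=np.array([px(p) for p in pix])
    def W(q):
        a=q[2];R=np.array([[np.cos(a),-np.sin(a),0],[np.sin(a),np.cos(a),0],[0,0,1]]);return (R@np.array(loc).T).T+[q[0],q[1],0]
    r=least_squares(lambda q:np.concatenate([proj(c,X)-p for X,p in zip(W(q),P)]),x0)
    print(r.x[:2],np.degrees(r.x[2]),'res',np.abs(r.fun).max(),'\n',W(r.x).round(3).tolist());return r.x
if __name__=='__main__':
    print('gauge');g=fit([(.25,.11,.012),(.25,-.09,.012),(-.06,-.09,.012),(-.06,.11,.012)],[(483,80),(698,68),(732,398),(510,410)],[.6,-.2,0])
    print('tray');t=fit([(.05,.1,.006),(.05,-.1,.006),(-.05,-.1,.006),(-.05,.1,.006)],[(55,270),(268,320),(243,427),(27,378)],[.6,.1,-.2])
    for n,p,z in[('plate top L',(565,307),.122),('plate top R',(725,303),.122),('pointer',(522,222),.041),('mark',(527,270),.041),('bar L',(567,285),.047),('bar R',(687,285),.047),('ylw2',(665,465),.13),('ylw2b',(715,522),.13),('cal',(335,346),.01),('calb',(400,555),.01)]:
        print(n,ray(c,*px(p),z).round(4))
E
python3 fit.py
```

```text
gauge
[ 0.53845949 -0.2346735 ] 4.526100579588506 res 0.7080196456469707 
 [[0.779, -0.105, 0.012], [0.795, -0.305, 0.012], [0.486, -0.329, 0.012], [0.47, -0.13, 0.012]]
tray
[0.52206601 0.18879792] -11.813400380134429 res 0.6632832096565267 
 [[0.591, 0.276, 0.006], [0.551, 0.081, 0.006], [0.453, 0.101, 0.006], [0.494, 0.297, 0.006]]
plate top L [ 0.5393 -0.1681  0.122 ]
plate top R [ 0.5452 -0.2989  0.122 ]
pointer [ 0.6347 -0.1399  0.041 ]
mark [ 0.5912 -0.1444  0.041 ]
bar L [ 0.5769 -0.1785  0.047 ]
bar R [ 0.5789 -0.2826  0.047 ]
ylw2 [ 0.4096 -0.2463  0.13  ]
ylw2b [ 0.365  -0.2851  0.13  ]
cal [0.5266 0.0226 0.01  ]
calb [ 0.3436 -0.038   0.01  ]
```

```bash
cat > go.py <<'E'
import sys
from h import *
from workcell import manip
o=manip.observe();T=tcp(o)
x,y,z,yaw=map(float,sys.argv[1:5])
d=T[:3,:3].T@(np.array([x,y,z])-T[:3,3])/.025
dy=(yaw-o['eef_rot'][2]+180)%360-180
print('now',o['tcp_pos'].round(4),o['eef_rot'].round(2),'t',o['time_s'],'rows',d.round(2),'twist',round(-dy/6,2),'min rows',round(max(np.linalg.norm(d)*25/41.7,abs(dy)/7.16),1))
E
python3 go.py .542 -.234 .241 94
python3 -m crank '[[[1.1,-0.5,0,-0.8,0],[2.2,-1.1,0,-1.6,0],[3.4,-1.7,0,-2.5,0],[4.6,-2.3,0,-3.4,0],[5.7,-2.8,0,-4.2,0],[6.7,-3.3,0,-4.9,0],[7.7,-3.8,0,-5.6,0],[8.4,-4.2,0,-6,0]]]'
python3 go.py .542 -.234 .241 94
```

```text
now [ 0.2293 -0.5809  0.2408] [-1.7991e+02 -2.0000e-02  2.1530e+01] t 0.15 rows [ 1.673e+01 -8.320e+00  1.000e-02] twist -12.08 min rows 11.2
time_s: 0.82
tcp_pos: [0.3875, -0.4044, 0.2413]
eef_rot: [-180.0, -0.1, 57.8]
ft_force: [0.3, 0.2, -0.9]
width: 0.087
grip_force: 0.0
now [ 0.3875 -0.4044  0.2413] [-1.7996e+02 -6.0000e-02  5.7780e+01] t 0.8167 rows [9.06 1.6  0.02] twist -6.04 min rows 5.5
```

```bash
python3 -m crank '[[[1.3,0.2,0,-0.9,0],[2.6,0.4,0,-1.8,0],[4,0.7,0,-2.8,0],[5.4,1.0,0,-3.8,0],[6.8,1.2,0,-4.8,0],[8,1.4,0,-5.5,0],[9.06,1.6,0,-6.04,0],[9.06,1.6,0,-6.04,0]]]'
python3 - <<'E'
from h import *
from workcell import manip
import cv2
o=manip.observe();c=manip.camera('wrist');pickle.dump((tcp(o),c),open('w1.pkl','wb'));print(o['tcp_pos'],o['eef_rot'])
cv2.imwrite('pics/w1.png',cv2.resize(c['frame'][:,:,::-1],(800,600),interpolation=cv2.INTER_CUBIC))
E
```

```text
time_s: 1.48
tcp_pos: [0.5443, -0.233, 0.2413]
eef_rot: [179.9, -0.1, 94.1]
ft_force: [1.4, -0.7, -0.1]
width: 0.0871
grip_force: 0.0
[ 0.54428148 -0.2329571   0.24132807] [ 1.79900690e+02 -9.50802513e-02  9.41345029e+01]
```

View pics/w1.png

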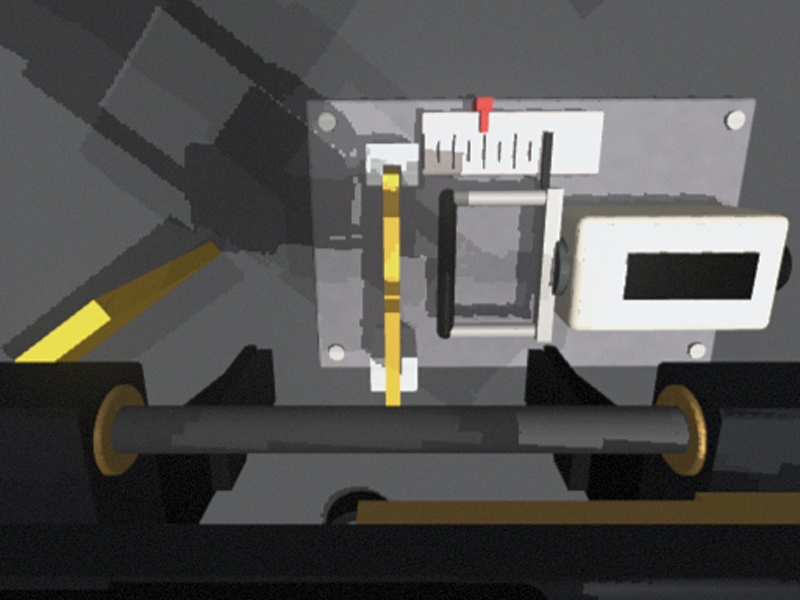

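```bash
python3 - <<'E'
from h import *
from scipy.optimize import least_squares
T,c=pickle.load(open('w1.pkl','rb'))
s=lambda u,v:((u+.5)*.64-.5,(v+.5)*.64-.5)
r=lambda u,v,z:ray(c,*s(u,v),z,T)
for n,u,v,z in[('plateA',391.5,172,.122),('plateB',393,400,.122),('ptr',547,133,.0435),('ptr2',547,186,.0435),('mark',484,130,.0435),('barA',446,192,.048),('barB',445,336,.048),('base1',308,99,.012),('base2',755,99,.012),('base3',321,366,.012),('tickA',438,150,.036),('tickB',530,150,.036)]: print(n,r(u,v,z).round(4))
a=np.array([r(308,99,.012),r(755,99,.012)]);d=a[1]-a[0];print(np.degrees(np.arctan2(d[1],d[0])),np.linalg.norm(d))
d=r(547,133,.0435)-r(484,130,.0435)
for g in (3.5,4.5):
  print(g,'slide',d[0]*np.cos(np.radians(g))+d[1]*np.sin(np.radians(g)))
E
python3 go.py .5425 -.2338 .105 94
```

```text
plateA [ 0.5356 -0.1698  0.122 ]
plateB [ 0.545  -0.2957  0.122 ]
ptr [ 0.632  -0.1422  0.0435]
ptr2 [ 0.637  -0.1751  0.0435]
mark [ 0.5918 -0.1433  0.0435]
barA [ 0.5709 -0.1833  0.048 ]
barB [ 0.5798 -0.2824  0.048 ]
base1 [ 0.4743 -0.1305  0.012 ]
base2 [ 0.7794 -0.1086  0.012 ]
base3 [ 0.489  -0.3277  0.012 ]
tickA [ 0.5642 -0.1576  0.036 ]
tickB [ 0.6245 -0.1532  0.036 ]
4.108776039554927 0.30589100654983803
3.5 slide 0.0402581170252056
4.5 slide 0.04022758629200713
now [ 0.5427 -0.2348  0.2412] [-1.7999e+02 -2.0000e-02  9.4000e+01] t 1.5333 rows [ 0.04 -0.01  5.45] twist 0.0 min rows 3.3
```

```bash
python3 -m crank '[[[0.03,-0.03,1.2,0,0],[0.03,-0.03,2.6,0,0],[0.03,-0.03,4,0,0],[0.03,-0.03,4.9,0,0],[0.03,-0.03,5.3,0,0],[0.03,-0.03,5.45,0,0],[0.03,-0.03,5.45,0,0.4],[0.03,-0.03,5.45,0,0.8]]]'
python3 -m crank '[[[0,0,0,0,1],[0,0,0,0,1],[0,0,0,0,1],[0,0,0,0,1],[0,0,0,0,1],[0,0,0,0,1],[0,0,0,0,1],[0,0,0,0,1]]]'
python3 go.py .5425 -.2338 .105 94
```

```text
time_s: 2.2
tcp_pos: [0.5414, -0.2373, 0.1065]
eef_rot: [179.9, 0.1, 93.7]
ft_force: [0.5, 0.2, 0.2]
width: 0.0801
grip_force: 0.0
time_s: 2.87
tcp_pos: [0.5408, -0.2362, 0.1053]
eef_rot: [-180.0, -0.0, 93.8]
ft_force: [0.3, -0.4, 0.2]
width: 0.0281
grip_force: 0.0
now [ 0.5408 -0.2362  0.1053] [-180.     -0.     93.78] t 2.8667 rows [0.09 0.08 0.01] twist -0.04 min rows 0.1
```

```bash
python3 -m crank '[[[0,0,0,0,1],[0,0,0,0,1],[0,0,0,0,1],[0,0,0,0,1],[0,0,0,0,1],[0,0,0,0,1],[0,0,0,0,1],[0,0,0,0,1]]]'
python3 -m crank '[[[0,0,-0.2,0,1],[0,0,-0.4,0,1],[0,0,-0.6,0,1],[0,0,-0.8,0,1]]]'
```

```text
time_s: 3.53
tcp_pos: [0.5407, -0.2363, 0.1052]
eef_rot: [-180.0, -0.0, 93.8]
ft_force: [-0.0, -1.0, -1.0]
width: 0.0077
grip_force: 30.0
time_s: 3.87
tcp_pos: [0.5409, -0.2364, 0.126]
eef_rot: [180.0, 0.0, 93.8]
ft_force: [0.6, -0.8, -0.7]
width: 0.008
grip_force: 30.0
```

```bash
python3 -m crank '[[[0,0,-0.4,0,1],[0,0,-0.8,0,1],[0,0,-1.2,0,1],[0,0,-1.6,0,1],[0,0,-2,0,1],[0,0,-2.4,0,1],[0,0,-2.5,0,1],[0,0,-2.5,0,1]]]'
python3 go.py .522 .189 .188 78.2
```

```text
time_s: 4.53
tcp_pos: [0.5413, -0.2367, 0.1892]
eef_rot: [179.9, 0.1, 93.8]
ft_force: [-0.4, -1.0, -1.2]
width: 0.008
grip_force: 30.0
now [ 0.5413 -0.2367  0.1892] [1.7988e+02 9.0000e-02 9.3770e+01] t 4.5333 rows [17.04  0.35  0.02] twist 2.6 min rows 10.2
```

```bash
python3 -m crank '[[[0.5,0,0,0,1],[1.2,0,0,0,1],[2.1,0,0,0,1],[3,0.1,0,0,1],[3.9,0.1,0,0,1],[4.8,0.1,0,0,1],[5.7,0.1,0,0,1],[6.6,0.1,0,0.2,1]]]'
python3 -m crank '[[[0.9,0,0,0.3,1],[1.8,0,0,0.6,1],[2.7,0,0,0.9,1],[3.6,0.1,0,1.2,1],[4.5,0.1,0,1.5,1],[5.2,0.1,0,1.8,1],[5.5,0.1,0,2.2,1],[5.5,0.1,0,2.4,1]]]'
python3 - <<'E'
from h import *
from workcell import manip
import cv2
o=manip.observe();c=manip.camera('wrist');pickle.dump((tcp(o),c),open('w2.pkl','wb'))
cv2.imwrite('pics/w2.png',cv2.resize(c['frame'][:,:,::-1],(800,600),interpolation=cv2.INTER_CUBIC))
E
python3 go.py .522 .189 .188 78.2
```

```text
time_s: 5.2
tcp_pos: [0.5307, -0.0684, 0.187]
eef_rot: [-179.8, -0.1, 92.6]
ft_force: [1.0, -1.0, -1.0]
width: 0.0079
grip_force: 30.0
time_s: 5.87
tcp_pos: [0.5265, 0.0693, 0.187]
eef_rot: [-179.8, -0.0, 78.3]
ft_force: [-1.4, 0.4, -0.3]
width: 0.0078
grip_force: 30.0
now [0.527  0.0681 0.1872] [-1.7986e+02  1.0000e-02  7.8250e+01] t 5.9167 rows [ 4.69 -1.18 -0.03] twist 0.01 min rows 2.9
```

View pics/w2.png

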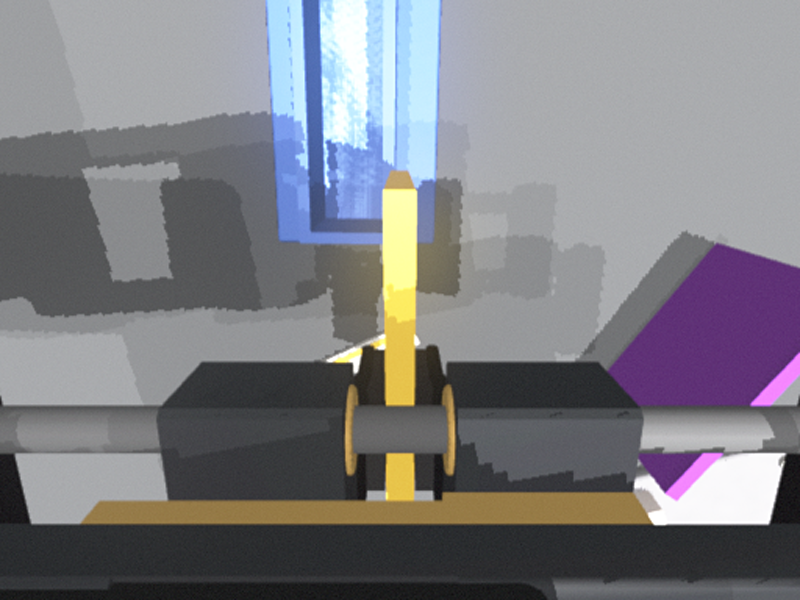

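Run:
```python
from h import *
T,c=pickle.load(open('w2.pkl','rb'))
r=lambda u,v,z:ray(c,(u+.5)*.64-.5,(v+.5)*.64-.5,z,T)
A,B=r(279,241,.006),r(435,241,.006);C,E=r(268,1,.006),r(441,1,.006)
m,n=(A+B)/2,(C+E)/2;d=(n-m)/np.linalg.norm(n-m)
print(A,B,np.linalg.norm(A-B),'yaw',np.degrees(np.arctan2(d[1],d[0])),'ctr',m+.1*d)
```

```text
[0.45339858 0.10230909 0.006     ] [0.55138019 0.08200523 0.006     ] 0.10006319734340491 yaw 77.53126438848274 ctr [0.52398007 0.18979856 0.006     ]
```

```bash
python3 -m crank '[[[0.8,-0.2,0,0,1],[1.6,-0.4,0,0,1],[2.5,-0.6,0,0,1],[3.4,-0.85,0,0,1],[4.2,-1.05,0,0,1],[4.7,-1.14,0,0,1],[4.7,-1.14,0,0,1],[4.7,-1.14,0,0,1]]]'
python3 go.py .523 .189 .103 78
```

```text
time_s: 6.58
tcp_pos: [0.5246, 0.1867, 0.1875]
eef_rot: [-180.0, 0.1, 78.3]
ft_force: [-0.5, -0.8, -1.3]
width: 0.0076
grip_force: 30.0
now [0.5246 0.1867 0.1875] [-1.7997e+02  5.0000e-02  7.8260e+01] t 6.5833 rows [ 0.08 -0.08  3.38] twist 0.04 min rows 2.0
```

```bash
python3 -m crank '[[[0.05,-0.05,0.3,0.04,1],[0.05,-0.05,0.8,0.04,1],[0.05,-0.05,1.3,0.04,1],[0.05,-0.05,1.8,0.04,1],[0.05,-0.05,2.3,0.04,1],[0.05,-0.05,2.8,0.04,1],[0.05,-0.05,3.2,0.04,1],[0.05,-0.05,3.38,0.04,1]]]'
python3 -m crank '[[[0,0,0.04,0,1],[0,0,0.04,0,1],[0,0,0.08,0,1],[0,0,0.08,0,1]]]'
python3 -m crank '[[[0,0,0.03,0,1],[0,0,0.03,0,1],[0,0,0.03,0,1],[0,0,0.03,0,1]]]'
```

```text
time_s: 7.25
tcp_pos: [0.5231, 0.1871, 0.1015]
eef_rot: [-179.8, 0.1, 77.8]
ft_force: [-0.9, 0.5, -1.4]
width: 0.0077
grip_force: 30.0
time_s: 7.58
tcp_pos: [0.5244, 0.1883, 0.1018]
eef_rot: [179.9, -0.0, 77.9]
ft_force: [-1.0, -0.5, -0.8]
width: 0.0076
grip_force: 30.0
time_s: 7.92
tcp_pos: [0.524, 0.1884, 0.1008]
eef_rot: [180.0, -0.0, 77.9]
ft_force: [-0.2, -0.6, -0.7]
width: 0.0077
grip_force: 30.0
```

```bash
python3 -m crank '[[[0,0,0.03,0,1],[0,0,0.03,0,1],[0,0,0.03,0,1]]]'
python3 -m crank '[[[0,0,0.03,0,1],[0,0,0.03,0,1],[0,0,0.03,0,1]]]'
```

```text
time_s: 8.17
tcp_pos: [0.5239, 0.1883, 0.0997]
eef_rot: [-180.0, 0.0, 77.9]
ft_force: [-0.3, 0.1, -1.0]
width: 0.0079
grip_force: 30.0
time_s: 8.42
tcp_pos: [0.5241, 0.1883, 0.0992]
eef_rot: [180.0, -0.0, 77.9]
ft_force: [0.9, 0.1, 0.3]
width: 0.0081
grip_force: 30.0
```

```bash
python3 -m crank '[[[0,0,0.03,0,1],[0,0,0.03,0,1],[0,0,0.03,0,1]]]'
```

```text
time_s: 8.67
tcp_pos: [0.5242, 0.1883, 0.0992]
eef_rot: [180.0, -0.0, 77.9]
ft_force: [-1.2, -0.2, 5.7]
width: 0.0074
grip_force: 30.0
```

```bash
python3 -m crank '[[[0,0,-0.02,0,0.85],[0,0,-0.02,0,0.8],[0,0,-0.02,0,0.7],[0,0,-0.02,0,0.6],[0,0,-0.02,0,0.4],[0,0,-0.02,0,0.3],[0,0,-0.02,0,0.2],[0,0,-0.02,0,0.2]]]'
python3 -m crank '[[[0,0,0,0,0.1],[0,0,0,0,0.1],[0,0,0,0,0.1],[0,0,0,0,0.1],[0,0,-0.4,0,0.1],[0,0,-0.8,0,0.1],[0,0,-1.2,0,0.1],[0,0,-1.6,0,0.1]]]'
python3 -m crank '[[[0,0,-0.8,0,0.1],[0,0,-1.6,0,0.1],[0,0,-2.4,0,0.1],[0,0,-3.2,0,0.1],[0,0,-3.6,0,0.1]]]'
python3 - <<'E'
from h import *
from workcell import manip
import cv2
o=manip.observe();c=manip.camera('wrist')
cv2.imwrite('pics/w3.png',c['frame'][:,:,::-1])
E
python3 go.py .608 -.228 .19 94
```

```text
time_s: 9.33
tcp_pos: [0.5239, 0.1883, 0.0987]
eef_rot: [-180.0, 0.0, 77.9]
ft_force: [-0.2, -0.1, 0.0]
width: 0.0494
grip_force: 0.0
time_s: 10.0
tcp_pos: [0.5243, 0.1884, 0.1404]
eef_rot: [179.9, -0.0, 77.9]
ft_force: [-0.6, 0.1, -0.6]
width: 0.0783
grip_force: 0.0
time_s: 10.42
tcp_pos: [0.5252, 0.1886, 0.2325]
eef_rot: [179.7, -0.1, 77.9]
ft_force: [1.0, -0.2, 0.3]
width: 0.0784
grip_force: 0.0
now [0.526  0.1887 0.2334] [ 1.7957e+02 -1.6000e-01  7.7940e+01] t 10.4667 rows [-15.62   6.68   1.74] twist -2.68 min rows 10.2
```

View pics/w3.png

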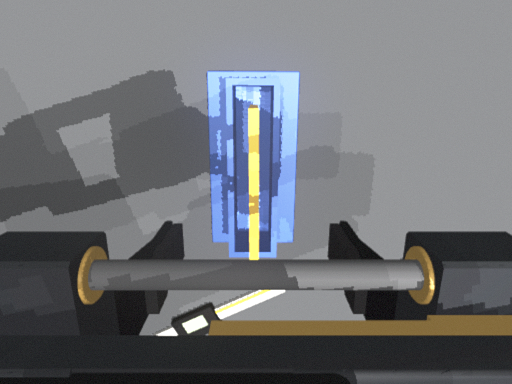

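```bash
python3 -m crank '[[[-0.8,0.3,0,0,0.6],[-2,0.8,0,-0.3,1],[-3.2,1.3,0,-0.6,1],[-4.4,1.8,0,-0.9,1],[-5.6,2.3,0,-1.2,1],[-6.8,2.8,0,-1.5,1],[-8,3.4,0,-1.8,1],[-9.2,3.9,0,-2.1,1]]]'
python3 go.py .61 -.229 .19 94
```

```text
time_s: 11.13
tcp_pos: [0.5712, -0.0586, 0.2284]
eef_rot: [-180.0, -0.0, 90.6]
ft_force: [0.5, 0.1, -0.3]
width: 0.0331
grip_force: 0.0
now [ 0.5712 -0.0586  0.2284] [-1.7997e+02 -1.0000e-02  9.0610e+01] t 11.1333 rows [-6.83  1.48  1.53] twist -0.56 min rows 4.3
```

```bash
python3 -m crank '[[[-1.1,0.3,0,-0.2,1],[-2.2,0.5,0.2,-0.4,1],[-3.3,0.8,0.4,-0.56,1],[-4.4,1,0.7,-0.56,1],[-5.3,1.2,0.9,-0.56,1],[-6,1.4,1.1,-0.56,1],[-6.4,1.48,1.3,-0.56,1],[-6.4,1.48,1.3,-0.56,1]]]'
python3 -m crank '[[[0,0,0,0,1],[0,0,0,0,1]]]'
python3 - <<'E'
from h import *
from workcell import manip
import cv2
o=manip.observe();c=manip.camera('wrist');pickle.dump((tcp(o),c),open('w4.pkl','wb'))
cv2.imwrite('pics/w4.png',cv2.resize(c['frame'][:,:,::-1],(800,600),interpolation=cv2.INTER_CUBIC))
E
python3 go.py .61 -.229 .19 94.2
```

```text
time_s: 11.8
tcp_pos: [0.6094, -0.2183, 0.1947]
eef_rot: [-179.9, -0.0, 93.8]
ft_force: [0.3, 0.9, -0.3]
width: 0.0004
grip_force: 0.0
time_s: 11.97
tcp_pos: [0.6093, -0.2152, 0.1963]
eef_rot: [-180.0, -0.1, 93.9]
ft_force: [-0.4, -0.1, -0.3]
width: 0.0005
grip_force: 0.0
now [ 0.6095 -0.215   0.1965] [-1.7998e+02 -4.0000e-02  9.3970e+01] t 12.0167 rows [-0.56 -0.02  0.26] twist -0.04 min rows 0.4
```

View pics/w4.png

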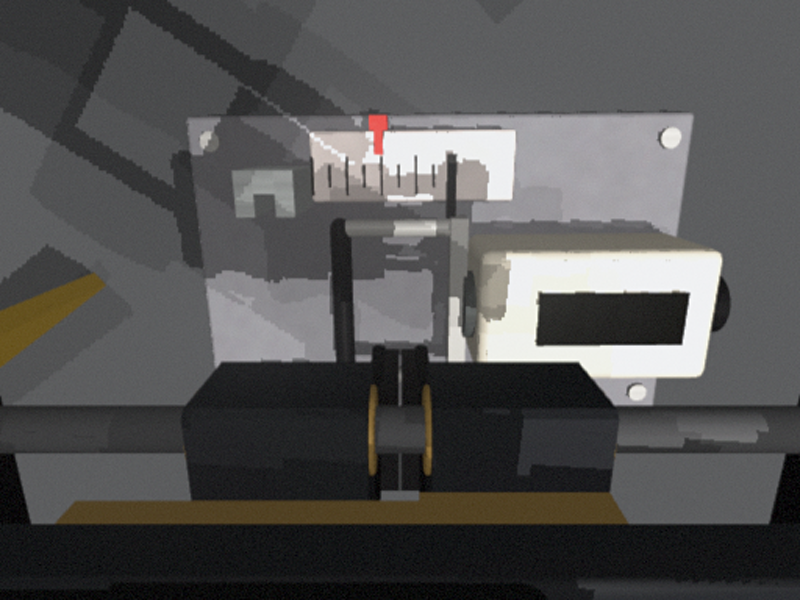

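Run:
```python
from h import *
T,c=pickle.load(open('w4.pkl','rb'))
r=lambda u,v,z:ray(c,(u+.5)*.64-.5,(v+.5)*.64-.5,z,T)
print('bar/xhead',r(354,300,.045),r(449,300,.045))
p,m=r(451,156,.0435),r(378,152,.0435);print(p,m)
a,b=r(188,117,.012),r(692,113,.012);d=(b-a)/np.linalg.norm(b-a);print('slide',(p-m)@d,np.linalg.norm(b-a),np.degrees(np.arctan2(d[1],d[0])))
y=np.array([-d[1],d[0],0]);w=(r(354,300,.045)+r(449,300,.045))/2
g=a-.11*y+.06*d;print('origin',g,'tcp in gauge',(T[:3,3]-g)@d,(T[:3,3]-g)@y,'window',(w-g)@d)
```

```text
bar/xhead [ 0.58244536 -0.22999112  0.045     ] [ 0.63946934 -0.22608072  0.045     ]
[ 0.63280803 -0.14269004  0.0435    ] [ 0.59193685 -0.14332095  0.0435    ]
slide 0.040801876106342054 0.30535920016995194 4.33643965719794
origin [ 0.54260403 -0.2362637   0.012     ] tcp in gauge 0.06812740089969087 0.015979253855745133 window 0.06877976853316146
```

```bash
python3 -m crank '[[[-0.3,0,0.4,0,1],[-0.6,0,1.2,0,1],[-0.6,0,2,0,1],[-0.6,0,2.8,0,1],[-0.6,0,3.5,0,1],[-0.6,0,4,0,1],[-0.6,0,4.4,0,1],[-0.6,0,4.6,0,1]]]'
python3 -m crank '[[[0,0,0.3,0,1],[0,0,0.6,0,1],[0,0,0.9,0,1],[0,0,1.2,0,1],[0,0,1.35,0,1],[0,0,1.35,0,1]]]'
```

```text
time_s: 12.68
tcp_pos: [0.6102, -0.231, 0.0798]
eef_rot: [-179.9, -0.1, 93.9]
ft_force: [0.6, 0.3, -0.2]
width: 0.0002
grip_force: 0.0
time_s: 13.18
tcp_pos: [0.6101, -0.2312, 0.0464]
eef_rot: [-179.9, -0.1, 93.9]
ft_force: [-0.0, 0.5, 0.1]
width: 0.0004
grip_force: 0.0
```

```bash
python3 -m crank '[[[0,-0.1,0,0,1],[0,-0.2,0,0,1],[0,-0.3,0,0,1],[0,-0.4,0,0,1],[0,-0.47,0,0,1],[0,-0.52,0,0,1],[0,-0.56,0,0,1],[0,-0.6,0,0,1]]]'
python3 -m crank '[[[0,-0.1,0,0,1],[0,-0.2,0,0,1],[0,-0.3,0,0,1],[0,-0.4,0,0,1],[0,-0.5,0,0,1],[0,-0.6,0,0,1],[0,-0.7,0,0,1],[0,-0.8,0,0,1]]]'
cat > meas.py <<'E'
import sys,cv2
from h import *
from workcell import manip
o=manip.observe();c=manip.camera('wrist');T=tcp(o);pickle.dump((T,c),open('w5.pkl','wb'))
q=proj(c,[.5919,-.1433,.0435],T).round().astype(int);print('mark px',q,o['tcp_pos'].round(4),o['ft_force'].round(1),o['time_s'])
u,v=q;u0,v0=max(u-60,0),max(v-45,0);k=c['frame'][v0:v0+90,u0:u0+120,::-1]
cv2.imwrite(sys.argv[1],cv2.resize(k,None,fx=6,fy=6,interpolation=cv2.INTER_CUBIC));print('crop',u0,v0)
E
python3 meas.py pics/m1.png
```

```text
time_s: 13.85
tcp_pos: [0.5957, -0.2327, 0.0477]
eef_rot: [180.0, 0.0, 93.9]
ft_force: [0.7, -0.3, -0.6]
width: 0.0003
grip_force: 0.0
time_s: 14.52
tcp_pos: [0.5775, -0.2341, 0.0477]
eef_rot: [179.8, 0.1, 93.9]
ft_force: [6.3, 2.3, -2.5]
width: 0.0003
grip_force: 3.1
mark px [304  59] [ 0.5775 -0.2341  0.0477] [ 6.3  2.3 -2.5] 14.5167
crop 244 14
```

View pics/m1.png

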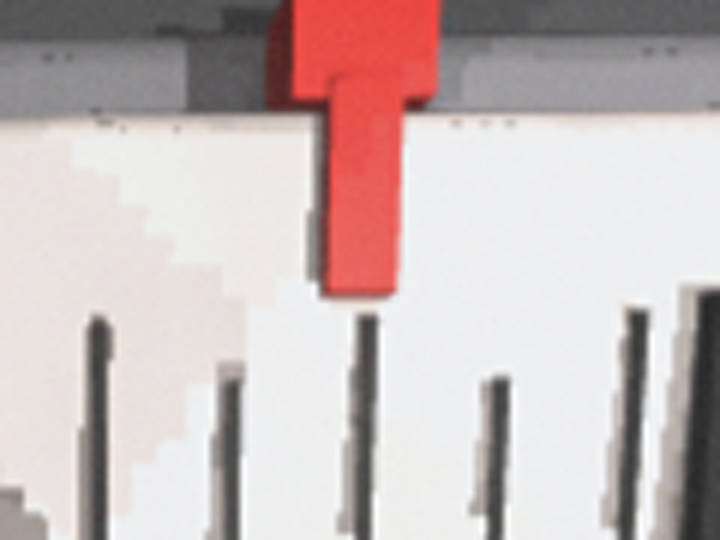

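```bash
python3 -m crank '[[[0,-0.1,0,0,1],[0,-0.2,0,0,1],[0,-0.3,0,0,1],[0,-0.4,0,0,1],[0,-0.5,0,0,1],[0,-0.6,0,0,1],[0,-0.7,0,0,1],[0,-0.75,0,0,1]]]'
cat > gap.py <<'E'
import cv2
from h import *
from workcell import manip
o=manip.observe();c=manip.camera('wrist');T=tcp(o);f=c['frame'].astype(float)
q=proj(c,[.5919,-.1433,.0435],T).round().astype(int)
u0,v0=max(q[0]-80,0),max(q[1]-40,0);k=f[v0:v0+75,u0:u0+180]
red=(k[:,:,0]>140)&(k[:,:,1]<110)&(k[:,:,2]<110)
rows=np.where(red.sum(1)>=6)[0];tip=rows.max();mu=np.mean([np.where(red[r])[0].mean() for r in range(tip-4,tip+1)])
g=k.max(2);print('t',o['time_s'],'tcp',o['tcp_pos'].round(4),'F',o['ft_force'].round(1),'redtip row',tip+v0,'mu',round(mu+u0,2),'w',red[tip-3].sum())
s=np.radians(4.25);d=np.array([np.cos(s),np.sin(s)])
for r in range(tip-1,tip+4):
    n,lab,st,_=cv2.connectedComponentsWithStats((g[r:r+1]<95).astype(np.uint8))
    for i in range(1,n):
        if 7<=st[i,2]<=20:
            pu=st[i,0]+(st[i,2]-1)/2
            G=(ray(c,pu+u0,r+v0,.0435,T)-ray(c,mu+u0,tip-1+v0,.0435,T))[:2]@d
            print('row',r+v0,'ptr u',pu+u0,'w',st[i,2],'gap mm',round(G*1000,2))
E
python3 gap.py
```

```text
time_s: 15.23
tcp_pos: [0.5597, -0.2355, 0.0478]
eef_rot: [179.6, 0.1, 93.8]
ft_force: [9.3, 2.3, -4.9]
width: 0.0007
grip_force: 4.2
t 15.2333 tcp [ 0.5597 -0.2355  0.0478] F [ 9.3  2.3 -4.9] redtip row 62 mu 345.2 w 12
row 63 ptr u 367.5 w 14 gap mm 9.53
row 64 ptr u 367.5 w 14 gap mm 9.57
row 65 ptr u 367.5 w 14 gap mm 9.6
```

```bash
python3 -m crank '[[[0,-0.06,0,0,1],[0,-0.12,0,0,1],[0,-0.18,0,0,1],[0,-0.24,0,0,1],[0,-0.26,0,0,1],[0,-0.26,0,0,1]]]' | head -2
python3 gap.py
```

```text
time_s: 15.78
tcp_pos: [0.5536, -0.236, 0.0478]
t 15.7833 tcp [ 0.5536 -0.236   0.0478] F [ 8.6  3.  -3.3] redtip row 61 mu 360.0 w 11
row 63 ptr u 367.0 w 15 gap mm 3.07
row 64 ptr u 367.0 w 15 gap mm 3.11
```

```bash
python3 -m crank '[[[0,-0.03,0,0,1],[0,-0.06,0,0,1],[0,-0.09,0,0,1],[0,-0.11,0,0,1],[0,-0.11,0,0,1]]]' | head -2
python3 gap.py; python3 meas.py pics/m2.png
```

```text
time_s: 16.25
tcp_pos: [0.5511, -0.2362, 0.0478]
t 16.25 tcp [ 0.5511 -0.2362  0.0478] F [ 9.4  3.1 -4.8] redtip row 61 mu 365.9 w 11
row 62 ptr u 366.5 w 8 gap mm 0.32
row 63 ptr u 367.0 w 15 gap mm 0.57
row 64 ptr u 367.0 w 15 gap mm 0.6
mark px [367  58] [ 0.5511 -0.2362  0.0478] [ 9.4  2.5 -4.2] 16.3
crop 307 13
```

View pics/m2.png

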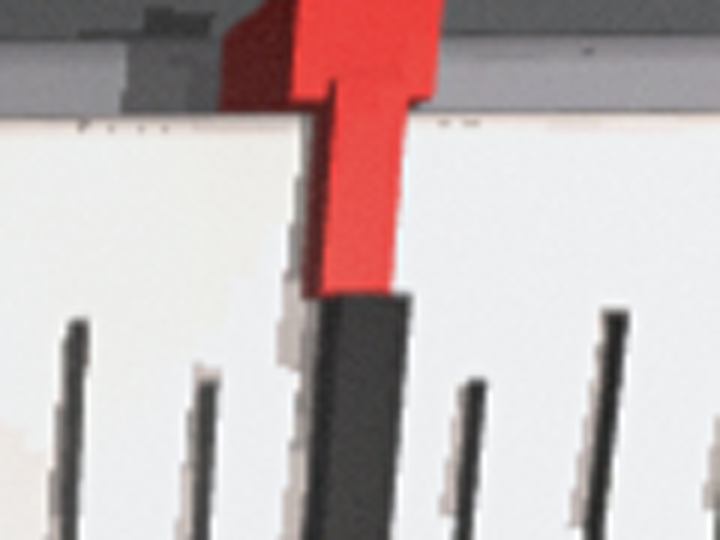

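```bash
python3 -m crank '[[[0,-0.01,0,0,1],[0,-0.02,0,0,1],[0,-0.02,0,0,1],[0,-0.02,0,0,1]]]' | head -2
python3 gap.py
python3 -m crank '[[[0,0,0,0,1],[0,0,0,0,1],[0,0,0,0,1],[0,0,0,0,1],[0,0,0,0,1],[0,0,0,0,1],[0,0,0,0,1],[0,0,0,0,1]]]' | head -2
python3 gap.py
```

```text
time_s: 16.68
tcp_pos: [0.5508, -0.2362, 0.0478]
t 16.6833 tcp [ 0.5508 -0.2362  0.0478] F [ 8.8  2.2 -5.8] redtip row 61 mu 366.7 w 11
row 62 ptr u 367.0 w 9 gap mm 0.2
row 63 ptr u 367.0 w 15 gap mm 0.23
row 64 ptr u 367.0 w 15 gap mm 0.27
time_s: 17.4
tcp_pos: [0.5507, -0.2362, 0.0478]
t 17.4 tcp [ 0.5507 -0.2362  0.0478] F [ 9.   3.1 -5.5] redtip row 61 mu 366.7 w 11
row 62 ptr u 367.0 w 9 gap mm 0.2
row 63 ptr u 367.0 w 15 gap mm 0.23
row 64 ptr u 367.0 w 15 gap mm 0.27
```

Level to about 0.2 mm; hold for the rest of two seconds and more.

```bash
python3 -m crank '[[[0,0,0,0,1],[0,0,0,0,1],[0,0,0,0,1],[0,0,0,0,1],[0,0,0,0,1],[0,0,0,0,1],[0,0,0,0,1],[0,0,0,0,1]]]' | head -1
python3 -m crank '[[[0,0,0,0,1],[0,0,0,0,1],[0,0,0,0,1],[0,0,0,0,1],[0,0,0,0,1],[0,0,0,0,1],[0,0,0,0,1],[0,0,0,0,1]]]' | head -1
python3 -m crank '[[[0,0,0,0,1],[0,0,0,0,1],[0,0,0,0,1],[0,0,0,0,1],[0,0,0,0,1],[0,0,0,0,1],[0,0,0,0,1],[0,0,0,0,1]]]' | head -2
python3 gap.py|head -2
python3 -m crank '[[[0,0.06,0,0,1],[0,0.12,0,0,1],[0,0.18,0,0,1],[0,0.24,0,0,1],[0,0.3,0,0,1],[0,0.36,0,0,1],[0,0.42,0,0,1],[0,0.48,0,0,1]]]' | head -4
python3 -m crank '[[[0,0.06,0,0,1],[0,0.12,0,0,1],[0,0.18,0,0,1],[0,0.24,0,0,1],[0,0.3,0,0,1],[0,0.36,0,0,1],[0,0.42,0,0,1],[0,0.48,0,0,1]]]' | head -4
```

```text
time_s: 18.12
time_s: 18.78
time_s: 19.45
tcp_pos: [0.5507, -0.2362, 0.0478]
t 19.45 tcp [ 0.5507 -0.2362  0.0478] F [ 9.   2.6 -4.6] redtip row 61 mu 366.7 w 11
row 62 ptr u 367.0 w 9 gap mm 0.2
time_s: 20.17
tcp_pos: [0.5619, -0.2353, 0.0477]
eef_rot: [179.7, 0.1, 93.8]
ft_force: [8.1, 1.1, -4.2]
time_s: 20.83
tcp_pos: [0.5733, -0.2345, 0.0477]
eef_rot: [179.8, 0.1, 93.9]
ft_force: [5.7, 1.5, -3.0]
```

```bash
python3 -m crank '[[[0,0.06,0,0,1],[0,0.12,0,0,1],[0,0.18,0,0,1],[0,0.24,0,0,1],[0,0.3,0,0,1],[0,0.36,0,0,1],[0,0.42,0,0,1],[0,0.47,0,0,1]]]' | head -4
python3 -m crank '[[[0,0.04,0,0,1],[0,0.08,0,0,1],[0,0.12,0,0,1],[0,0.16,0,0,1],[0,0.2,0,0,1],[0,0.24,0,0,1],[0,0.28,0,0,1],[0,0.32,0,0,1]]]' | head -4
python3 -m crank '[[[0,0.04,0,0,1],[0,0.08,0,0,1],[0,0.12,0,0,1],[0,0.16,0,0,1],[0,0.2,0,0,1],[0,0.25,0,0,1],[0,0.3,0,0,1],[0,0.3,0,0,1]]]' | head -4
```

```text
time_s: 21.5
tcp_pos: [0.5838, -0.2336, 0.0477]
eef_rot: [179.9, 0.0, 93.9]
ft_force: [3.9, 1.7, -1.8]
time_s: 22.17
tcp_pos: [0.591, -0.233, 0.0476]
eef_rot: [-180.0, 0.0, 93.9]
ft_force: [2.9, 1.0, -0.3]
time_s: 22.83
tcp_pos: [0.5987, -0.2325, 0.0475]
eef_rot: [180.0, 0.0, 93.9]
ft_force: [-0.1, 0.3, 0.2]
```

```bash
python3 -m crank '[[[0,0.1,0,0,1],[0,0.2,0,0,1],[0,0.3,0,0,1],[0,0.4,0,0,1],[0,0.4,0,0,1]]]' | head -4
python3 -m crank '[[[0,0,-0.3,0,1],[0,0,-0.8,0,1],[0,0,-1.4,0,1],[0,0,-2.2,0,1],[0,0,-3.2,0,1],[0,0,-4.4,0,1],[0,0,-5.6,0,1],[0,0,-6,0,1]]]'
python3 -m crank '[[[0,0,0,0,1],[0,0,0,0,1],[0,0,0,0,1]]]' | head -2
python3 - <<'E'
from h import *
from workcell import manip
import cv2
a=manip.camera('scene')['frame'][150:330,100:370,::-1];b=manip.camera('wrist')['frame'][:,:,::-1]
a=cv2.resize(a,(384*270//180*2//3,256));b=cv2.resize(b,(400,300))
k=np.zeros((300,800,3),np.uint8);k[:256,:a.shape[1]]=a;k[:,400:]=b;cv2.imwrite('pics/end.png',k)
E
```

```text
time_s: 23.25
tcp_pos: [0.6093, -0.2318, 0.0476]
eef_rot: [179.9, 0.0, 93.9]
ft_force: [-0.1, -1.1, 0.0]
time_s: 23.92
tcp_pos: [0.6108, -0.233, 0.204]
eef_rot: [179.5, 0.3, 93.9]
ft_force: [1.1, 0.3, 0.6]
width: 0.0008
grip_force: 0.0
time_s: 24.17
tcp_pos: [0.6073, -0.2311, 0.1961]
```

View pics/end.png

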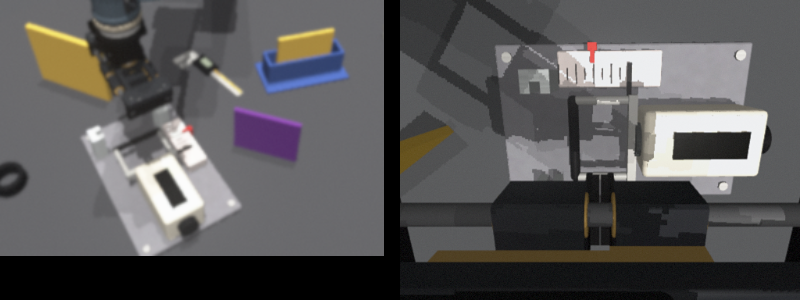

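The plate is standing in the blue tray, the handle is back home, the red marker looks where it was, and the arm is clear of everything.

```bash
python3 -c "
from workcell import manip
print(manip.sign_off())"
```

```text
the job is handed in; nothing more can be done
None
```

The job is handed in at about 24 s of the 61 s allowed: the yellow lock plate stands upright in the blue tray, the pointer was held level with the red marker (about 0.2 mm by camera) for over two seconds, and the handle was eased slowly back home with the marker and other items left untouched.

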